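Hang the drained dipper back between its neighbours

TASK

Take the dipper that is draining in the drip stand, stand it upright on the bare table and let go of it, so that you can take its grip again by the two broad flat faces; then hang it by its hook on the rail, in the narrow gap between the two hanging dippers. Do not knock those off or push them along the rail, keep the dipper upright all the time, and leave everything else where it stands.

Things in the scene. Friction and masses are not known exactly. Their poses are not given: they have to be found in the camera images.
- dipper_mid (a point): Stainless dipper, 214 mm tall, 0.10 to 0.17 kg, the one in the drip stand: open round cup 42 mm across, 52 mm high; flat handle straight up one side, pale wooden grip on top, under it a downward-open hook curling over the cup. Point: on the cup's centre line, half-way up (107 mm over the underside). z up; +x from handle towards cup and hook; y along the grip's width.
- dipper_grip (a point): Centre of that dipper's grip: 10 mm thick (x), 38 wide (y), 42 high, 193 mm over the underside; the cup's centre line is 21.5 mm to +x of it. The hook's crown is 30 mm below it on the +x side: keep fingertips above that. In the stand its -x face is 6 to 10 mm from the stand's upright bar, too close for a finger: there take it by its narrow edges (across y).
- dipper_hook (a point): Point in that dipper's hook where the rail's centre lies when hung: 11.5 mm to +x and 38 mm below the grip centre, 155 mm over the underside. Hook 20 mm wide inside (x), 20 mm along y; its rounded top is 5 mm above the point, its free tip (+x side) ends 17 mm below it. The rail enters from +x, under the tip and over the cup's rim (103 mm below the point); then the dipper is lowered.
- dipper: The same dipper, origin at the centre of the underside of its cup; axes as dipper_mid.
- stand: Steel drip stand, fixed, origin on the table. Tray 6 mm high, x -40 to +80 mm, y -75 to +75 mm, with a lip 12 mm high at its +x edge; one upright flat bar 24 mm wide (y = -12 to +12) and 218 mm high behind the dipper, its face at x = -33.5 mm. Its open side (+x) looks roughly to the robot's left. The dipper stands on the tray, at most 4 mm off the stand's middle in y, its +x along the stand's +x.
- rack: Rail rack, fixed, origin on the table under the middle of the rail: wooden foot 110 (x) x 360 (y) x 12 mm, posts of 12 mm at y = -165 and +165 mm, between them a round steel rail of 10 mm diameter along y, its centre 190 mm over the table. +x points roughly away from the robot.
- rail (a point): Middle of the rack's rail, on its centre line, 190 mm over the table; y along the rail, axes as the rack.
- hung_a_hook (a point): Neighbour towards -y (robot's right): a loose dipper of the same shape and size hanging on the rail, handle to the robot, cup and hook to +x. Point inside its hook, on the rail's centre line; its grip centre is 38 mm higher, its underside 155 mm lower. The neighbours hang 97 to 102 mm apart: midway between them the third cup has 6 to 9 mm to spare on each side.
- hung_b_hook (a point): Neighbour towards +y (robot's left): same shape, same point. The dipper's place is midway between the two.
- cup_mid (a point): Bystander: empty white espresso cup with a yellow handle, 79 x 60 x 74 mm, loose on the table; point half-way up.
- bowl_mid (a point): Bystander: small white bowl, 86 mm across, 51 mm high, loose on the table; point half-way up.
- jar_mid (a point): Bystander: spice jar with a tan cap, 45 mm across, 100 mm high, loose on the table behind the rack; point half-way up.
Things that resemble listed ones, but are neither listed nor needed, are in the scene too. Leave any blue or green look-alike of the dipper alone.

How it is judged:
By the outcome, as a careful person would: the job done as asked, in the order asked, and still so for the second after the job is handed in, with the robot touching nothing.
It also fails if it takes over 53 s, if anything falls off the work surface, if the arm or the gripper's body presses on something with over 40 N, if the wrist force passes 120 N, or if a joint passes its speed limit or range.

ROBOT

A 7-joint arm with a two-finger parallel gripper is mounted at the origin on the work surface; the furniture and walls round the work are solid. World frame = base frame: x ahead of the robot, y to its left, z up, the work surface at z = 0. Lengths are in m, angles in degrees, forces in N, time in s.
With the tool pointing down it reaches from about 0.4 to 0.875 m from the base axis. Payload 6.5 kg.
Tool frame: the origin (TCP) lies midway between the tips of the shut fingers; the grasp point (between the pads) lies manip.pinch_z behind it (manip.pinch_z is the distance from the TCP to the grasp point, in m); z points along the fingers, y is the line along which they close (so a half turn about z gives the same grasp; the last joint's range is limited). The gripper opens to 85 mm and grips with 20 to 120 N. Pads are 22 mm wide; open, the fingers measure 114 mm over their backs; the gripper's body (76 mm by 85 mm) begins 54 mm behind the grasp point. The pads swing forward as they close: fully open they stand 13 mm farther back than shut.
Start: joints at [-75.928, 30.733, -0.252, 88.115, 0.149, 61.152, -4.079], TCP at [0.199, 0.619, 0.198] pointing down, gripper open.
Joint ranges: [-154.64, 154.64], [-21.42, 123.67], [-72.66, 72.17], [13.99, 137.28], [-74.86, 254.86], [10.95, 109.41], [-158.01, 158.01]. Speed limits (degrees/s): [136.94, 136.94, 180, 180, 180, 180, 180].

INTERFACE

Orientations are given as [roll, pitch, yaw] about the fixed x, y, z axes, in that order (R = Rz(yaw) Ry(pitch) Rx(roll)).
In Python, from workcell import manip gives the robot as it stands. The module is installed in compiled form; this text tells all that it offers.
- The arm moves only by the tool jog_arm, never from a script. Its argument "motion" is a list of rows, each an object of numbers: "grip": the finger opening in m, from 0 to 0.0854; "x", "y", "z": the shift along the world's x, y, z in m; "turn": the turn about the world's z in rad. A call has 1 to 5 rows; each row shifts and turns the commanded pose from where the row before left it; what a row does not reach is not made up. A row lasts 1/10 s, in which the tool goes at most 50 mm and 8.59 degrees, less where a joint would pass 70% of its speed; a pose out of reach is approached as far as the arm can. A call with a gripper value outside its range is refused whole. The fingers move at their own pace and stop on an object; "newtons" is the grip in N (left out, the last holds). Time passes only in rows, so rows that do not move let the fingers close. It gives the time, the measured TCP pose, the force, the opening and the grip force at its end, in the units of the state.
- manip.read_state(): the state, without advancing time (a new reading comes with each control period).
- manip.read_camera(name): name is "scene" or "side" or "wrist"; returns a dict with "img" (400x640x3 uint8, red, green, blue), "mtx" (3x3 intrinsics, pixels), "pose" (4x4, takes a point from camera to world coordinates); the wrist camera has in their place "tool_from_camera" (4x4, takes a point from camera to tool coordinates, whose origin is the TCP and whose axes are the flange's). Camera axes: x right, y up, looking along -z (the intrinsics and any distortion apply to the point x, -y, -z); pixel columns grow to the right and rows downward; lengths in m; the calibration is good to about 2 mm. A picture is of the moment at which its call begins: read the wrist's pose just before it. There is no depth.
- manip.sign_off(): hands the job in; it is judged then, once.
The state is a dict: "time": time; "q": joint angles; "dq": joint speeds; "joint_efforts": joint torques, N m; "ee_pos": TCP position; "orientation": TCP orientation; "wrist_force": force on the tool from outside, world axes, zero at the start; "wrist_torque": the same for the moment, N m; "width": opening from 0.0 (shut) to 1.0 (fully open); "finger_force": force on a finger pad.
Only numpy, scipy, OpenCV 4.12 (cv2) and the standard library are available. Lean on these libraries where they do the work, as an engineer would, in place of code of your own. Each camera call takes 0.05 s, during which the arm holds its last target. There are 200 camera calls.

## Working session

There is one attempt and no reset: what is moved stays moved. The work goes in short steps, Python scripts to look and compute and a tool call to move; the robot and the scene stay as the last step left them, time stands still between calls to the robot, and variables do not carry over. Pictures are saved under pics/ and viewed, at most 10 in all, crops included, and the job is handed in when it is done.

Besides the shell and the picture viewer there is one more tool, called by a JSON object that holds its "api" and its "payload". jog_arm: Moves the arm, as the interface text tells. Its arguments: {"type":"object","properties":{"motion":{"type":"array","items":{"type":"object","properties":{"grip":{"type":"number"},"x":{"type":"number"},"y":{"type":"number"},"z":{"type":"number"},"turn":{"type":"number"}}}},"newtons":{"type":"number"}},"required":["motion"]}

```bash
mkdir -p pics; cat > h.py <<'E'
import numpy as np, cv2
from workcell import manip
def snap(name,fn=None):
    c=manip.read_camera(name)
    if fn: cv2.imwrite('pics/'+fn,cv2.cvtColor(c['img'],cv2.COLOR_RGB2BGR))
    return c
def ray(c,u,v,pose=None):
    P=c.get('pose') if pose is None else pose
    K=c['mtx']; d=np.linalg.inv(K)@[u,v,1.]; d=np.array([d[0],-d[1],-d[2]])
    return P[:3,3],P[:3,:3]@d
def onplane(c,u,v,z,pose=None):
    o,d=ray(c,u,v,pose); return o+d*(z-o[2])/d[2]
def proj(c,p,pose=None):
    P=c.get('pose') if pose is None else pose
    q=P[:3,:3].T@(np.array(p)-P[:3,3]); q=np.array([q[0],-q[1],-q[2]]); r=c['mtx']@q; return r[:2]/r[2]
def tri(r1,r2):
    A=[];b=[]
    M=np.zeros((3,3));v=np.zeros(3)
    for o,d in (r1,r2):
        d=d/np.linalg.norm(d);Q=np.eye(3)-np.outer(d,d);M+=Q;v+=Q@o
    return np.linalg.solve(M,v)
E
python3 - <<'E'
from h import *
np.set_printoptions(precision=4,suppress=True)
s=manip.read_state();print(s,manip.pinch_z)
a=snap('scene');b=snap('side')
for c in(a,b):print(c.keys(),c['mtx'],c['pose'])
for n,c in(('scene',a),('side',b)):
    cv2.imwrite(f'pics/{n}0.png',cv2.cvtColor(c['img'],cv2.COLOR_RGB2BGR))
E
```

```text
{'time': 0.0, 'q': array([-75.9269,  30.777 ,  -0.2543,  88.1698,   0.1486,  61.1512,
        -4.0796]), 'dq': array([-0.0775,  0.0047,  0.0607,  0.0812, -0.0146, -0.0884,  0.0093]), 'joint_efforts': array([  0.0009, -58.3425,   1.0489, -25.9104,   0.0124,   0.0096,
        -0.    ]), 'ee_pos': array([0.1992, 0.618 , 0.1968]), 'orientation': array([-179.9026,    0.0069,  162.1376]), 'wrist_force': array([-0.58  , -0.7275, -0.2294]), 'wrist_torque': array([ 0.0254,  0.0548, -0.0176]), 'finger_force': 0.0, 'width': 0.9987425605126897} 0.0187
dict_keys(['img', 'mtx', 'pose']) [[362.6585   0.     324.2878]
 [  0.     362.6585 197.3968]
 [  0.       0.       1.    ]] [[ 0.7632  0.3979 -0.5091  0.0026]
 [-0.646   0.4587 -0.6101 -0.6708]
 [-0.0093  0.7945  0.6071  0.8305]
 [ 0.      0.      0.      1.    ]]
dict_keys(['img', 'mtx', 'pose']) [[456.5038   0.     320.8579]
 [  0.     456.5038 195.55  ]
 [  0.       0.       1.    ]] [[ 0.9963  0.071  -0.0485  0.5217]
 [-0.0859  0.7986 -0.5957 -0.7304]
 [-0.0035  0.5977  0.8017  1.1642]
 [ 0.      0.      0.      1.    ]]
```

View pics/scene0.png

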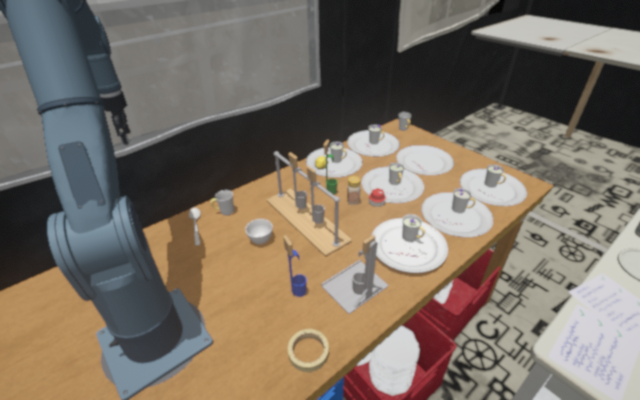

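View pics/side0.png

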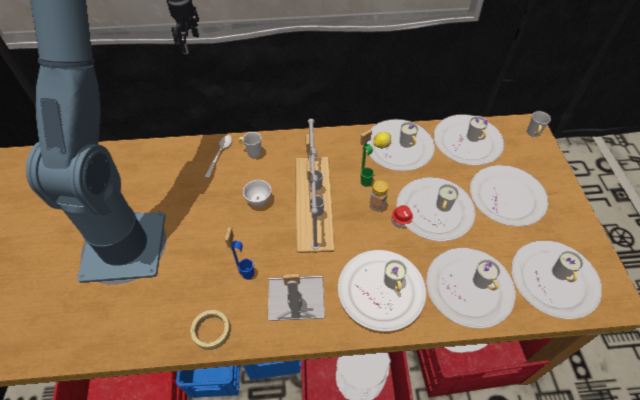

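Candidates: the steel dipper with a wooden grip in the stand (side 292,290), the blue dipper (240,255), the green dipper (366,160) and two hanging steel ones (313,180 and 318,205). I choose the one in the stand; next is a close crop to check it.

```bash
python3 - <<'E'
from h import *
a=cv2.imread('pics/scene0.png');b=cv2.imread('pics/side0.png')
def cr(i,x,y,w,h,):return cv2.resize(i[y:y+h,x:x+w],(400,300),interpolation=cv2.INTER_CUBIC)
m=np.vstack([np.hstack([cr(a,315,230,80,60+0),cr(b,257,265,80,60)]),np.hstack([cr(a,260,145,100,75+0)if 0 else cr(a,255,145,108,81),cr(b,250,110,160,120+0)if 0 else cr(b,260,115,160,120)])])
m=np.vstack([np.hstack([cr(a,310,230,88,66),cr(b,257,265,80,60)]),np.hstack([cr(a,255,145,120,90),cr(b,250,115,184,138)])])
cv2.imwrite('pics/m1.png',m)
E
```

```text
(no output)
```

View pics/m1.png

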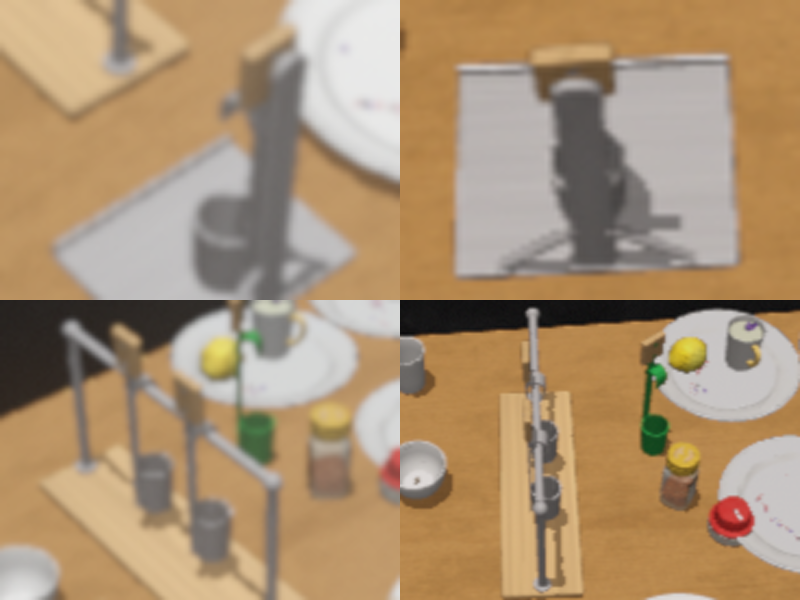

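The picture confirms the choice: a steel dipper with a wooden grip, in front of the stand's bar, open side towards +y (side px about 292,277). The rail's ends are at side px (311,121) and (314,211).

```bash
python3 - <<'E'
from h import *
np.set_printoptions(precision=4,suppress=True)
a=manip.read_camera('scene');b=manip.read_camera('side')
S=lambda u,v:(257+(u-400)/5,265+v/5)
T=lambda u,v:(250+(u-400)*.46,115+(v-300)*.46)
A=lambda u,v:(310+u*.22,230+v*.22)
B=lambda u,v:(255+u*.3,145+(v-300)*.3)
for n,p,z in [('nl',S(457,277),.003),('nr',S(738,264),.003),('fl',S(457,66),.012),('fr',S(730,57),.012),('gripL',S(531,49),.22),('gripR',S(612,46),.22),('gripbackL',S(533,66),.22),('railfar',T(533,313),.195),('railnear',T(540,508),.195),
 ('foot NL',T(503,595),.012),('foot NR',T(581,594),.012),('foot FL',T(500,394),.012),('foot FR',T(569,391),.012)]:
    print(n,np.round(p,1),onplane(b,*p,z))
for n,p,z in [('trayL',A(55,250),.012),('trayTop',A(232,137),.012),('trayR',A(355,250),.003),('rail near',B(272,482),.193),('rail far',B(70,328),.193),('footNear?',A(75,115),.012),('footR',A(187,43),.012)]:
    print(n,np.round(p,1),onplane(a,*p,z))
print('tri grip a L top',)
# wooden masks
for n,c in(('scene',a),('side',b)):
    h=cv2.cvtColor(c['img'],cv2.COLOR_RGB2HSV)
cb=[('hung far',B(125,330),B(190,382))]
for p in (B(128,328),B(190,378)): print(onplane(a,*p,.249))
print('tip top', onplane(a,*A(265,50),.222))
E
```

```text
nl [268.4 320.4] [ 0.4189 -0.2644  0.003 ]
nr [324.6 317.8] [ 0.5672 -0.2702  0.003 ]
fl [268.4 278.2] [ 0.4219 -0.1464  0.012 ]
fr [323.  276.4] [ 0.5733 -0.1542  0.012 ]
gripL [283.2 274.8] [ 0.4737 -0.2462  0.22  ]
gripR [299.4 274.2] [ 0.5107 -0.248   0.22  ]
gripbackL [283.6 278.2] [ 0.4743 -0.2549  0.22  ]
railfar [311.2 121. ] [0.5754 0.2718 0.195 ]
railnear [314.4 210.7] [ 0.5595 -0.0574  0.195 ]
foot NL [297.4 250.7] [ 0.5068 -0.0662  0.012 ]
foot NR [333.3 250.2] [ 0.6102 -0.0738  0.012 ]
foot FL [296.  158.2] [0.5218 0.2886 0.012 ]
foot FR [327.7 156.9] [0.6284 0.2852 0.012 ]
trayL [322.1 285. ] [ 0.4209 -0.1553  0.012 ]
trayTop [361.  260.1] [ 0.5708 -0.16    0.012 ]
trayR [388.1 285. ] [ 0.5682 -0.2722  0.003 ]
rail near [336.6 199.6] [ 0.5571 -0.0613  0.193 ]
rail far [276.  153.4] [0.5728 0.2698 0.193 ]
footNear? [326.5 255.3] [ 0.5046 -0.0765  0.012 ]
footR [351.1 239.5] [ 0.61   -0.0755  0.012 ]
tri grip a L top
[0.564  0.1511 0.249 ]
[0.5538 0.0449 0.249 ]
tip top [ 0.4815 -0.2588  0.222 ]
```

{"api": "jog_arm", "payload": {"motion": [{"x": 0.018,"y": -0.03,"z": 0.03},{"x": 0.018,"y": -0.03,"z": 0.03},{"x": 0.018,"y": -0.03,"z": 0.03},{"x": 0.018,"y": -0.03,"z": 0.03},{"x": 0.018,"y": -0.03,"z": 0.03}]}}

```text
$.motion[0]: bad value
```

{"api": "jog_arm", "payload": {"motion": [{"x": 0.017,"y": -0.037,"turn": -0.13},{"x": 0.017,"y": -0.037,"turn": -0.13},{"x": 0.017,"y": -0.037,"turn": -0.13},{"x": 0.017,"y": -0.037,"turn": -0.13},{"x": 0.017,"y": -0.037,"turn": -0.13}]}}

```text
$.motion[0]: bad value
```

{"api": "jog_arm", "payload": {"motion": [{"x": 0.017,"y": -0.037,"turn": -0.13},{"x": 0.017,"y": -0.037,"turn": -0.13},{"x": 0.017,"y": -0.037,"turn": -0.13},{"x": 0.017,"y": -0.037,"turn": -0.13},{"x": 0.017,"y": -0.037,"turn": -0.13}]}}

```text
$.motion[0]: bad value
```

The rows seem to need all keys, including "grip".

{"api": "jog_arm", "payload": {"motion": [{"grip": 0.085,"x": 0.018,"y": -0.03,"z": 0.03,"turn": 0},{"grip": 0.085,"x": 0.018,"y": -0.03,"z": 0.03,"turn": 0},{"grip": 0.085,"x": 0.018,"y": -0.03,"z": 0.03,"turn": 0},{"grip": 0.085,"x": 0.018,"y": -0.03,"z": 0.03,"turn": 0},{"grip": 0.085,"x": 0.018,"y": -0.03,"z": 0.03,"turn": 0}]}}

```text
time: 0.7
ee_pos: [0.2899, 0.4671, 0.3488]
orientation: [-180.0, -0.0, 162.1]
wrist_force: [2.3, 0.5, 0.1]
width: 0.993
finger_force: 0.0
```

{"api": "jog_arm", "payload": {"motion": [{"grip": 0.085,"x": 0.017,"y": -0.037,"z": 0,"turn": -0.13},{"grip": 0.085,"x": 0.017,"y": -0.037,"z": 0,"turn": -0.13},{"grip": 0.085,"x": 0.017,"y": -0.037,"z": 0,"turn": -0.13},{"grip": 0.085,"x": 0.017,"y": -0.037,"z": 0,"turn": -0.13},{"grip": 0.085,"x": 0.017,"y": -0.037,"z": 0,"turn": -0.13}]}}

```text
time: 1.2
ee_pos: [0.3747, 0.282, 0.3477]
orientation: [180.0, -0.0, 124.6]
wrist_force: [1.3, 0.1, 0.0]
width: 0.995
finger_force: 0.0
```

{"api": "jog_arm", "payload": {"motion": [{"grip": 0.085,"x": 0.017,"y": -0.037,"z": 0,"turn": -0.13},{"grip": 0.085,"x": 0.017,"y": -0.037,"z": 0,"turn": -0.13},{"grip": 0.085,"x": 0.017,"y": -0.037,"z": 0,"turn": -0.13},{"grip": 0.085,"x": 0.017,"y": -0.037,"z": 0,"turn": -0.13},{"grip": 0.085,"x": 0.017,"y": -0.037,"z": 0,"turn": -0.13}]}}

```text
time: 1.7
ee_pos: [0.4597, 0.097, 0.3478]
orientation: [180.0, -0.0, 87.4]
wrist_force: [0.7, 0.9, 0.3]
width: 0.995
finger_force: 0.0
```

{"api": "jog_arm", "payload": {"motion": [{"grip": 0.085,"x": 0.004,"y": -0.044,"z": 0,"turn": 0},{"grip": 0.085,"x": 0.004,"y": -0.044,"z": 0,"turn": 0},{"grip": 0.085,"x": 0.004,"y": -0.044,"z": 0,"turn": 0},{"grip": 0.085,"x": 0.004,"y": -0.044,"z": 0,"turn": 0}]}}

```text
time: 2.1
ee_pos: [0.4751, -0.0791, 0.3478]
orientation: [180.0, -0.0, 87.7]
wrist_force: [0.5, 0.2, -0.4]
width: 0.997
finger_force: 0.0
```

```bash
python3 - <<'E'
from h import *
np.set_printoptions(precision=4,suppress=True)
s=manip.read_state();c=snap('wrist','w1.png');print(s['ee_pos'],s['orientation'],c['mtx'],c['tool_from_camera'],c.keys())
E
```

```text
[ 0.4751 -0.0791  0.3478] [179.9792  -0.025   87.6647] [[291.3233   0.     314.1354]
 [  0.     291.3233 200.8204]
 [  0.       0.       1.    ]] [[-0.0006  0.9645  0.2639  0.0679]
 [ 1.      0.0006  0.0001 -0.0001]
 [-0.0001  0.2639 -0.9645 -0.1763]
 [ 0.      0.      0.      1.    ]] dict_keys(['img', 'mtx', 'tool_from_camera'])
```

{"api": "jog_arm", "payload": {"motion": [{"grip": 0.085,"x": 0.004,"y": -0.042,"z": 0,"turn": 0},{"grip": 0.085,"x": 0.004,"y": -0.042,"z": 0,"turn": 0},{"grip": 0.085,"x": 0.004,"y": -0.042,"z": 0,"turn": 0},{"grip": 0.085,"x": 0.004,"y": -0.042,"z": 0,"turn": 0}]}}

```text
time: 2.55
ee_pos: [0.4915, -0.2465, 0.3477]
orientation: [180.0, -0.0, 87.7]
wrist_force: [1.6, -0.3, 0.3]
width: 0.996
finger_force: 0.0
```

```bash
cat >> h.py <<'E'
from scipy.spatial.transform import Rotation as R
def wrist(fn=None):
    s=manip.read_state();c=snap('wrist',fn)
    T=np.eye(4);T[:3,3]=s['ee_pos'];T[:3,:3]=R.from_euler('xyz',s['orientation'],degrees=True).as_matrix()
    c['pose']=T@c['tool_from_camera'];return s,c
E
python3 - <<'E'
from h import *
np.set_printoptions(precision=4,suppress=True)
s,c=wrist('w2.png');print(s['ee_pos'],s['orientation'])
print(proj(c,(.492,-.251,.22)),proj(c,(.492,-.265,.218)))
E
```

```text
[ 0.4915 -0.2465  0.3477] [179.9878  -0.0202  87.6988]
[314.8689 191.1313] [315.378  203.1827]
```

View pics/w2.png

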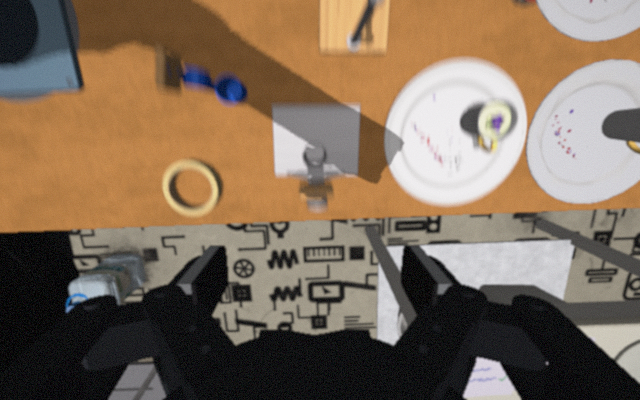

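The wrist view shows the grip's top at about (316,190) and the bar's top at (318,204), which agrees with my projection to about 1–3 px. I will measure the edges.

```bash
python3 - <<'E'
from h import *
i=cv2.imread('pics/w2.png')
cv2.imwrite('pics/w2c.png',cv2.resize(i[130:220,260:380],None,fx=6,fy=6,interpolation=cv2.INTER_CUBIC))
E
```

```text
(no output)
```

View pics/w2c.png

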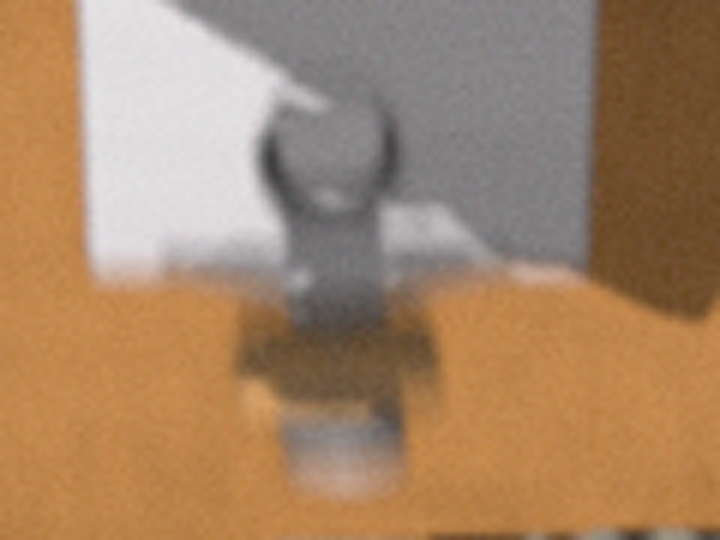

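Crop: the grip's dark front face spans u 237–440 and v 315–385 (full image 299.5–333.5, 182.5–194). Its top face ends at v≈198, and the bar's top is at u 307–327.5.

```bash
python3 - <<'E'
from h import *
np.set_printoptions(precision=4,suppress=True)
s,c=wrist()
f=lambda u,v,z:onplane(c,260+u/6,130+v/6,z)
for n,a in dict(topfrontL=(241,385,.22),topfrontR=(442,385,.22),topbackL=(245,415,.22),botfrontL=(237,315,.178),botfrontR=(434,312,.178),barL=(283,425,.218),barR=(405,425,.218),barbackL=(290,490,.218),cupL=(262,150,.058),cupR=(397,150,.058),cupTop=(330,85,.058),trL=(95,278,.006),trR=(585,275,.006)).items():print(n,f(*a))
E
```

```text
topfrontL [ 0.4744 -0.2624  0.22  ]
topfrontR [ 0.5104 -0.2642  0.22  ]
topbackL [ 0.4748 -0.268   0.22  ]
botfrontL [ 0.4719 -0.2584  0.178 ]
botfrontR [ 0.5117 -0.2597  0.178 ]
barL [ 0.4814 -0.2708  0.218 ]
barR [ 0.5036 -0.2718  0.218 ]
barbackL [ 0.482  -0.2832  0.218 ]
cupL [ 0.474  -0.2394  0.058 ]
cupR [ 0.5097 -0.2411  0.058 ]
cupTop [ 0.4928 -0.2233  0.058 ]
trL [ 0.4195 -0.2811  0.006 ]
trR [ 0.5666 -0.2874  0.006 ]
```

```bash
python3 - <<'E'
from h import *
np.set_printoptions(precision=4,suppress=True)
s,c=wrist();a=snap('scene','s2.png');b=snap('side','d2.png')
for p in((273,103),(360,102)):print('lip',onplane(c,*p,.012))
for p in((319,53),(387,53)):print('foot',onplane(c,*p,.012))
print('post top',onplane(c,357,40,.195))
ia=a['img'];ib=b['img']
A=cv2.resize(ia[180:310,290:420],(400,400),interpolation=cv2.INTER_CUBIC)
B=cv2.resize(ib[200:330,240:370],(400,400),interpolation=cv2.INTER_CUBIC)
cv2.imwrite('pics/m2.png',cv2.cvtColor(np.hstack([A,B]),cv2.COLOR_RGB2BGR))
print('pred tcp',proj(a,s['ee_pos']),proj(b,s['ee_pos']))
E
```

```text
lip [ 0.4257 -0.1526  0.012 ]
lip [ 0.5707 -0.1583  0.012 ]
foot [ 0.5058 -0.0807  0.012 ]
foot [ 0.6144 -0.0862  0.012 ]
post top [ 0.5404 -0.1073  0.195 ]
pred tcp [372.2984 196.2586] [286.7583 248.0567]
```

View pics/m2.png

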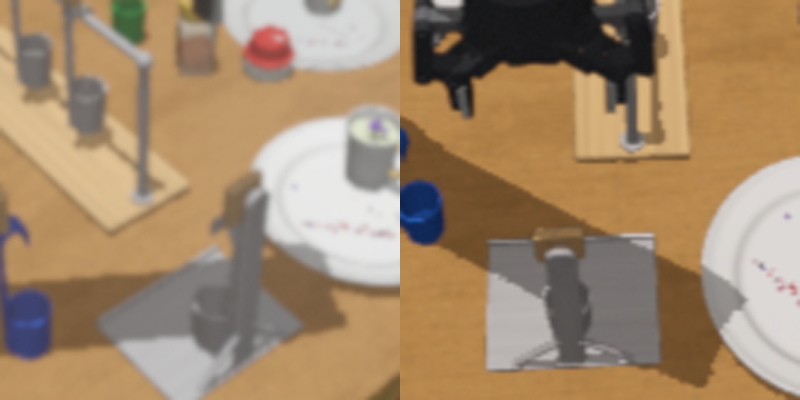

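Both views agree on the lip (y≈−0.155) and the grip's x (≈0.492). Going by the stand's geometry, the grip's centre is at y≈−0.255. I will go down there and close on the narrow edges.

{"api": "jog_arm", "payload": {"motion": [{"grip": 0.07,"x": 0.001,"y": -0.0085,"z": -0.04,"turn": 0},{"grip": 0.07,"x": 0,"y": 0,"z": -0.04,"turn": 0},{"grip": 0.07,"x": 0,"y": 0,"z": -0.04,"turn": 0},{"grip": 0.07,"x": 0,"y": 0,"z": -0.04,"turn": 0},{"grip": 0.07,"x": 0,"y": 0,"z": -0.008,"turn": 0}], "newtons": 30}}

```text
time: 3.3
ee_pos: [0.4902, -0.25, 0.1758]
orientation: [-179.6, -0.2, 87.8]
wrist_force: [-0.5, 0.5, 0.2]
width: 0.823
finger_force: 0.0
```

```bash
python3 - <<'E'
from h import *
np.set_printoptions(precision=4,suppress=True)
s,c=wrist();b=snap('side');a=snap('scene')
print(s['ee_pos'],s['wrist_force'])
A=cv2.resize(a['img'][190:290,310:410],(400,400),interpolation=cv2.INTER_CUBIC)
W=cv2.resize(c['img'][120:320,220:420],(400,400),interpolation=cv2.INTER_CUBIC)
cv2.imwrite('pics/m3.png',cv2.cvtColor(np.hstack([A,W]),cv2.COLOR_RGB2BGR))
E
```

```text
[ 0.4902 -0.25    0.1758] [-0.5481  0.4908  0.2001]
```

View pics/m3.png

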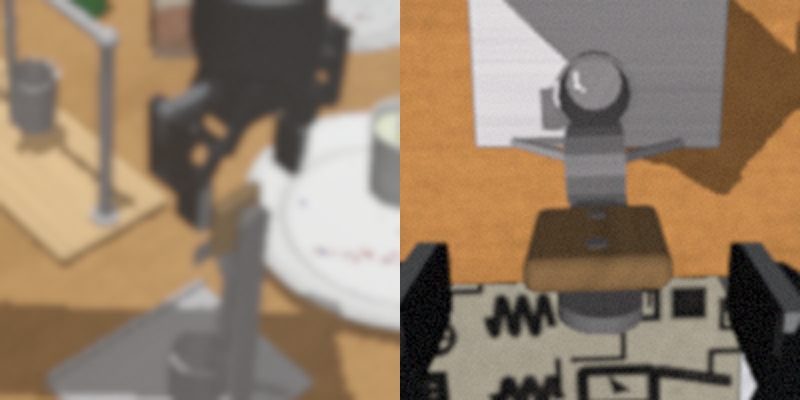

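The grip is seen between the fingers, about 2 mm right of their middle (+x). Its top face spans rows 249–265.

```bash
python3 - <<'E'
from h import *
np.set_printoptions(precision=4,suppress=True)
s,c=wrist();print(s['ee_pos'],s['orientation'])
f=lambda u,v,z:onplane(c,220+(u-400)/2,120+v/2,z)
for n,a in dict(tfL=(527,262,.22),tfR=(670,256,.22),tbL=(527,291,.22),tbR=(672,283,.22),bfL=(540,208,.178),bfR=(656,207,.178),bar=(600,290,.218)).items():print(n,f(*a))
E
```

```text
[ 0.4933 -0.2533  0.1808] [179.946    0.0028  87.7265]
tfL [ 0.4776 -0.2489  0.22  ]
tfR [ 0.5142 -0.2488  0.22  ]
tbL [ 0.477  -0.2571  0.22  ]
tbR [ 0.5147 -0.2564  0.22  ]
bfL [ 0.4776 -0.2495  0.178 ]
bfR [ 0.5154 -0.2507  0.178 ]
bar [ 0.496  -0.2587  0.218 ]
```

{"api": "jog_arm", "payload": {"motion": [{"grip": 0.03,"x": 0,"y": 0.001,"z": -0.002,"turn": 0},{"grip": 0.03,"x": 0,"y": 0,"z": 0,"turn": 0},{"grip": 0.03,"x": 0,"y": 0,"z": 0,"turn": 0},{"grip": 0.03,"x": 0,"y": 0,"z": 0,"turn": 0},{"grip": 0.03,"x": 0,"y": 0,"z": 0,"turn": 0}], "newtons": 35}}

```text
time: 4.0
ee_pos: [0.4934, -0.2537, 0.1791]
orientation: [179.9, 0.1, 87.6]
wrist_force: [-0.5, -0.1, 6.3]
width: 0.425
finger_force: 34.9
```

{"api": "jog_arm", "payload": {"motion": [{"grip": 0.03,"x": 0,"y": 0.001,"z": 0.004,"turn": 0},{"grip": 0.03,"x": 0,"y": 0.001,"z": 0.01,"turn": 0},{"grip": 0.03,"x": 0,"y": 0.001,"z": 0.015,"turn": 0},{"grip": 0.03,"x": 0,"y": 0.001,"z": 0.015,"turn": 0},{"grip": 0.03,"x": 0,"y": 0,"z": 0.008,"turn": 0}]}}

```text
time: 4.5
ee_pos: [0.4932, -0.2492, 0.2319]
orientation: [179.9, 0.0, 87.7]
wrist_force: [0.4, 0.1, -1.1]
width: 0.425
finger_force: 35.2
```

```bash
python3 - <<'E'
from h import *
np.set_printoptions(precision=4,suppress=True)
s,c=wrist('w4.png');b=snap('side');a=snap('scene')
print(s['ee_pos'],s['orientation'],s['wrist_force'],s['width'],s['finger_force'])
A=cv2.resize(a['img'][180:290,310:420],(400,400),interpolation=cv2.INTER_CUBIC)
W=cv2.resize(c['img'][20:320,170:470],(400,400),interpolation=cv2.INTER_CUBIC)
cv2.imwrite('pics/m4.png',cv2.cvtColor(np.hstack([A,W]),cv2.COLOR_RGB2BGR))
E
```

```text
[ 0.4932 -0.2492  0.2319] [179.854    0.036   87.6602] [ 0.3735  0.0769 -1.1349] 0.42510097161325255 35.21086476626806
```

View pics/m4.png

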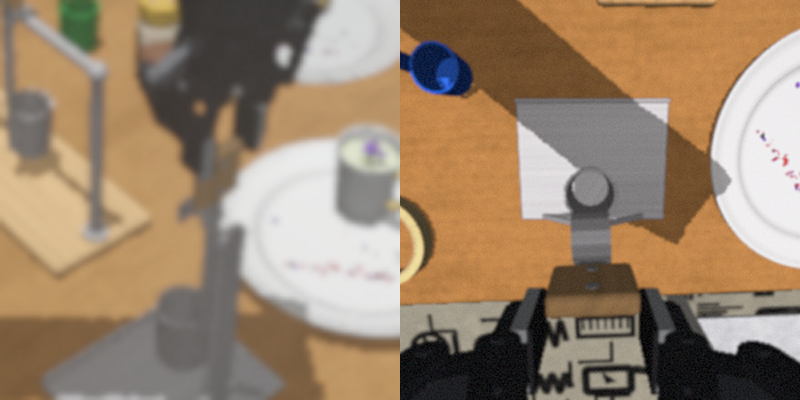

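Held and lifted: the scene half shows the dipper's cup clear of the tray, and the wrist half shows the grip centred between the pads. Now out over the open side, turning its +x towards the rack.

{"api": "jog_arm", "payload": {"motion": [{"grip": 0.03,"x": 0,"y": 0.02,"z": 0.01,"turn": 0},{"grip": 0.03,"x": 0,"y": 0.03,"z": 0,"turn": 0},{"grip": 0.03,"x": 0,"y": 0.03,"z": 0,"turn": 0},{"grip": 0.03,"x": -0.005,"y": 0.025,"z": 0,"turn": -0.08},{"grip": 0.03,"x": -0.005,"y": 0.02,"z": 0,"turn": -0.1}]}}

```text
time: 5.15
ee_pos: [0.4817, -0.122, 0.239]
orientation: [-179.9, -0.0, 77.2]
wrist_force: [-0.2, -0.2, -0.7]
width: 0.422
finger_force: 35.3
```

{"api": "jog_arm", "payload": {"motion": [{"grip": 0.03,"x": -0.004,"y": 0.008,"z": 0,"turn": -0.12},{"grip": 0.03,"x": -0.004,"y": 0.008,"z": 0,"turn": -0.12},{"grip": 0.03,"x": -0.004,"y": 0.008,"z": 0,"turn": -0.12},{"grip": 0.03,"x": -0.004,"y": 0.008,"z": 0,"turn": -0.12},{"grip": 0.03,"x": -0.004,"y": 0.008,"z": 0,"turn": -0.12}]}}

```text
time: 5.65
ee_pos: [0.4617, -0.0834, 0.2391]
orientation: [-180.0, 0.1, 42.7]
wrist_force: [0.9, 0.6, -1.9]
width: 0.423
finger_force: 35.3
```

{"api": "jog_arm", "payload": {"motion": [{"grip": 0.03,"x": -0.004,"y": 0.008,"z": 0,"turn": -0.12},{"grip": 0.03,"x": -0.004,"y": 0.006,"z": 0,"turn": -0.12},{"grip": 0.03,"x": 0,"y": 0,"z": 0,"turn": -0.12},{"grip": 0.03,"x": 0,"y": 0,"z": -0.01,"turn": -0.12},{"grip": 0.03,"x": 0,"y": 0,"z": -0.01,"turn": -0.12}]}}

```text
time: 6.15
ee_pos: [0.4541, -0.0696, 0.2192]
orientation: [-180.0, 0.0, 8.3]
wrist_force: [-0.5, 0.2, -1.6]
width: 0.419
finger_force: 35.3
```

{"api": "jog_arm", "payload": {"motion": [{"grip": 0.03,"x": 0,"y": 0,"z": -0.01,"turn": -0.12},{"grip": 0.03,"x": 0,"y": 0,"z": -0.01,"turn": -0.076},{"grip": 0.03,"x": 0,"y": 0,"z": 0,"turn": 0}]}}

```text
time: 6.45
ee_pos: [0.453, -0.0697, 0.1983]
orientation: [179.9, 0.2, -2.7]
wrist_force: [-0.3, 0.0, -1.4]
width: 0.422
finger_force: 35.4
```

```bash
python3 - <<'E'
from h import *
np.set_printoptions(precision=4,suppress=True)
s,c=wrist('w5.png');b=snap('side','d5.png');a=snap('scene','s5.png')
print(s['ee_pos'],s['orientation'],s['wrist_force'],s['width'],s['finger_force'])
h=cv2.cvtColor(b['img'],cv2.COLOR_RGB2HSV)
m=((h[...,0]>108)&(h[...,0]<128)&(h[...,1]>150)&(h[...,2]>40)).astype(np.uint8);m[340:]=0
n,_,st,ce=cv2.connectedComponentsWithStats(m)
for i in range(1,n):
    if st[i,4]>20:print('blue',st[i],ce[i],onplane(b,*ce[i],.05))
print('bowl',onplane(b,257,195,.04),'bluegrip',onplane(b,228,235,.2), 'cupE',onplane(b,253,145,.05))
E
```

```text
[ 0.453  -0.0697  0.1983] [179.9497   0.1871  -2.6879] [-0.2718  0.0202 -1.3879] 0.42156477861829394 35.37201328435913
blue [232 241  10   8  44] [236.3636 244.6364] [ 0.3369 -0.0535  0.05  ]
blue [237 260  17  19 219] [245.7534 268.2374] [ 0.3642 -0.1304  0.05  ]
bowl [0.3943 0.1244 0.04  ] bluegrip [ 0.3405 -0.115   0.2   ] cupE [0.3827 0.326  0.05  ]
```

{"api": "jog_arm", "payload": {"motion": [{"grip": 0.03,"x": 0,"y": 0,"z": -0.01,"turn": 0},{"grip": 0.03,"x": 0,"y": 0,"z": -0.008,"turn": 0},{"grip": 0.03,"x": 0,"y": 0,"z": -0.003,"turn": 0},{"grip": 0.03,"x": 0,"y": 0,"z": 0,"turn": 0}]}}

```text
time: 7.0
ee_pos: [0.4538, -0.0699, 0.1781]
orientation: [180.0, 0.1, -2.7]
wrist_force: [0.0, -0.1, -1.6]
width: 0.424
finger_force: 35.4
```

{"api": "jog_arm", "payload": {"motion": [{"grip": 0.03,"x": 0,"y": 0,"z": -0.002,"turn": 0},{"grip": 0.03,"x": 0,"y": 0,"z": 0,"turn": 0}]}}

```text
time: 7.2
ee_pos: [0.4544, -0.0699, 0.1767]
orientation: [180.0, -0.0, -2.6]
wrist_force: [-1.3, -0.3, -1.9]
width: 0.423
finger_force: 35.4
```

{"api": "jog_arm", "payload": {"motion": [{"grip": 0.03,"x": 0,"y": 0,"z": -0.002,"turn": 0},{"grip": 0.03,"x": 0,"y": 0,"z": -0.001,"turn": 0},{"grip": 0.03,"x": 0,"y": 0,"z": 0,"turn": 0}]}}

```text
time: 7.5
ee_pos: [0.4544, -0.0698, 0.1736]
orientation: [-180.0, 0.0, -2.6]
wrist_force: [-0.8, -0.3, -1.6]
width: 0.426
finger_force: 35.4
```

{"api": "jog_arm", "payload": {"motion": [{"grip": 0.03,"x": 0,"y": 0,"z": -0.001,"turn": 0},{"grip": 0.03,"x": 0,"y": 0,"z": 0,"turn": 0}]}}

```text
time: 7.7
ee_pos: [0.4554, -0.07, 0.1736]
orientation: [-180.0, -0.1, -2.6]
wrist_force: [-1.5, 0.2, 7.6]
width: 0.422
finger_force: 36.2
```

Contact. Now release.

{"api": "jog_arm", "payload": {"motion": [{"grip": 0.042,"x": 0,"y": 0,"z": 0.0005,"turn": 0},{"grip": 0.055,"x": 0,"y": 0,"z": 0,"turn": 0},{"grip": 0.08,"x": 0,"y": 0,"z": 0,"turn": 0},{"grip": 0.08,"x": 0,"y": 0,"z": 0.0,"turn": 0}]}}

```text
time: 8.1
ee_pos: [0.4543, -0.0699, 0.1731]
orientation: [180.0, 0.0, -2.6]
wrist_force: [0.3, 0.9, -0.6]
width: 0.933
finger_force: 0.0
```

{"api": "jog_arm", "payload": {"motion": [{"grip": 0.08,"x": 0,"y": 0,"z": 0.02,"turn": 0},{"grip": 0.08,"x": 0,"y": 0,"z": 0.03,"turn": 0},{"grip": 0.08,"x": 0,"y": 0,"z": 0.04,"turn": 0},{"grip": 0.08,"x": 0,"y": 0,"z": 0.04,"turn": 0},{"grip": 0.08,"x": 0,"y": 0,"z": 0.04,"turn": 0.1}]}}

```text
time: 8.6
ee_pos: [0.454, -0.0702, 0.3445]
orientation: [180.0, 0.0, 3.1]
wrist_force: [1.3, 0.9, 0.1]
width: 0.937
finger_force: 0.0
```

```bash
python3 - <<'E'
from h import *
np.set_printoptions(precision=4,suppress=True)
s,c=wrist('w6.png');b=snap('side','d6.png');a=snap('scene','s6.png')
print(s['ee_pos'],s['orientation'],s['wrist_force'],s['width'])
# expected grip top corners in each view
for n,cc in(('side',b),('scene',a),('wrist',c)):
    print(n,proj(cc,(.455,-.07,.214)),proj(cc,(.4765,-.071,.052)))
    h=cv2.cvtColor(cc['img'],cv2.COLOR_RGB2HSV)
    u,v=proj(cc,(.455,-.07,.193)).astype(int)
    print(h[v-14:v+15:4,u-14:u+15:4].tolist()) if n=='side' else 0
E
```

```text
[ 0.454  -0.0702  0.3445] [179.9835   0.0309   3.1146] [1.31   0.8868 0.0917] 0.9372348712279507
side [273.369  213.4832] [286.0561 245.8723]
[[[10, 15, 100], [14, 68, 97], [15, 157, 109], [15, 159, 122], [16, 151, 174], [16, 150, 175], [16, 149, 174], [17, 151, 177]], [[15, 156, 113], [15, 158, 113], [16, 152, 154], [16, 127, 139], [16, 149, 182], [17, 146, 183], [16, 148, 183], [16, 150, 175]], [[16, 149, 174], [17, 148, 177], [16, 149, 178], [16, 124, 132], [16, 149, 181], [16, 147, 184], [16, 146, 185], [16, 145, 183]], [[17, 149, 182], [16, 147, 180], [16, 149, 180], [16, 123, 135], [16, 150, 161], [16, 150, 179], [17, 149, 180], [16, 148, 183]], [[17, 147, 184], [16, 149, 178], [16, 148, 177], [16, 127, 110], [16, 134, 160], [16, 122, 163], [16, 148, 179], [17, 146, 183]], [[17, 149, 180], [16, 147, 182], [16, 149, 181], [15, 132, 114], [12, 24, 106], [10, 13, 115], [15, 131, 161], [16, 149, 182]], [[17, 144, 186], [17, 143, 185], [16, 144, 186], [16, 144, 179], [14, 96, 130], [16, 140, 179], [15, 120, 145], [17, 145, 183]], [[17, 145, 185], [16, 148, 183], [16, 148, 183], [16, 148, 179], [14, 107, 124], [16, 147, 180], [16, 147, 175], [17, 149, 176]]]
scene [310.4212 210.1891] [318.0485 249.4108]
wrist [315.0728 184.4484] [316.0921 149.8901]
```

The dipper seems to stand (its hook is seen at the expected pixel). Now a close look over the rack with the open gripper, turned for the face grasp.

{"api": "jog_arm", "payload": {"motion": [{"grip": 0.08,"x": 0.005,"y": 0.012,"z": 0.01,"turn": 0.122},{"grip": 0.08,"x": 0.006,"y": 0.015,"z": 0,"turn": 0.122},{"grip": 0.08,"x": 0.006,"y": 0.016,"z": 0,"turn": 0.122},{"grip": 0.08,"x": 0.006,"y": 0.016,"z": 0,"turn": 0.122},{"grip": 0.08,"x": 0.006,"y": 0.016,"z": 0,"turn": 0.122}]}}

```text
time: 9.25
ee_pos: [0.4827, 0.0058, 0.3516]
orientation: [-179.9, 0.1, 38.3]
wrist_force: [-0.1, 0.2, 1.0]
width: 0.94
finger_force: 0.0
```

{"api": "jog_arm", "payload": {"motion": [{"grip": 0.08,"x": 0.006,"y": 0.016,"z": 0,"turn": 0.122},{"grip": 0.08,"x": 0.006,"y": 0.016,"z": 0,"turn": 0.122},{"grip": 0.08,"x": 0.006,"y": 0.016,"z": 0,"turn": 0.122},{"grip": 0.08,"x": 0.006,"y": 0.016,"z": 0,"turn": 0.122},{"grip": 0.08,"x": 0.006,"y": 0.016,"z": 0,"turn": 0.122}]}}

```text
time: 9.75
ee_pos: [0.5128, 0.0856, 0.3513]
orientation: [-179.9, 0.1, 73.2]
wrist_force: [0.1, 0.2, 0.1]
width: 0.937
finger_force: 0.0
```

{"api": "jog_arm", "payload": {"motion": [{"grip": 0.08,"x": 0.006,"y": 0.016,"z": 0,"turn": 0.122},{"grip": 0.08,"x": 0.006,"y": 0.016,"z": 0,"turn": 0.128},{"grip": 0.08,"x": 0,"y": 0,"z": 0,"turn": 0},{"grip": 0.08,"x": 0,"y": 0,"z": 0,"turn": 0}]}}

```text
time: 10.15
ee_pos: [0.5247, 0.1162, 0.3519]
orientation: [-179.9, 0.1, 87.1]
wrist_force: [-1.0, -0.4, 0.0]
width: 0.936
finger_force: 0.0
```

```bash
python3 - <<'E'
from h import *
np.set_printoptions(precision=4,suppress=True)
s,c=wrist('w7.png');print(s['ee_pos'],s['orientation'],s['wrist_force'])
np.savez('w7.npz',img=c['img'],mtx=c['mtx'],pose=c['pose'])
for p in((.566,.106,.195),(.556,.055,.249),(.556,.155,.249),(.558,-.059,.195),(.574,.271,.195)):print(proj(c,p))
i=cv2.imread('pics/w7.png')
u0,v0=proj(c,(.566,.106,.22)).astype(int);print(u0,v0)
cv2.imwrite('pics/w7c.png',cv2.resize(i[v0-110:v0+110,u0-110:u0+130],None,fx=2.7,fy=2.7,interpolation=cv2.INTER_CUBIC))
E
```

```text
[0.5247 0.1162 0.3519] [-179.8826    0.0964   87.0679] [-0.977  -0.3965  0.0414]
[350.1181 188.0742]
[347.5075 247.9489]
[345.2551 150.993 ]
[346.4344 309.9807]
[354.8884  30.2078]
352 193
```

View pics/w7c.png

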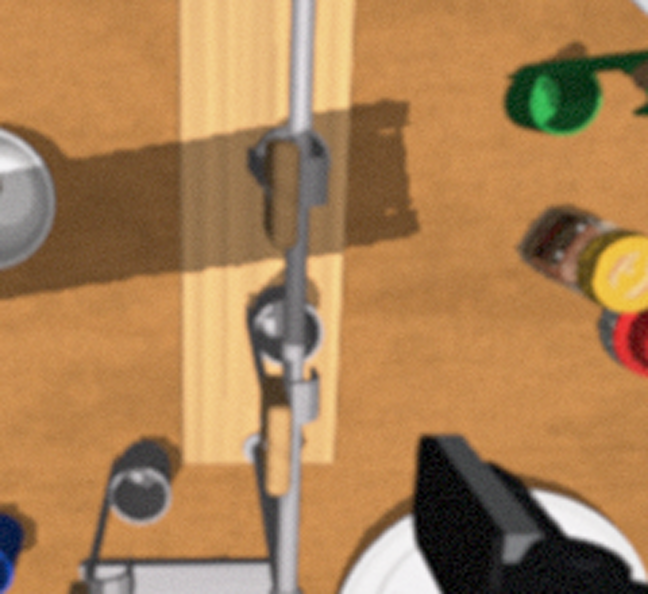

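The crop shows neighbour B's grip (crop v 138–248, u≈285), neighbour A's grip (v 405–495, u≈280), the rail between them, and my dipper standing upright at lower left (cup at crop 140,495).

```bash
python3 - <<'E'
from h import *
np.set_printoptions(precision=4,suppress=True)
c=dict(np.load('w7.npz'))
f=lambda u,v,z:onplane(c,242+u/2.7,83+v/2.7,z)
for n,a in dict(Bfar=(285,138,.249),Bnear=(283,248,.249),Afar=(279,405,.249),Anear=(277,495,.249),hookBfar=(315,140,.195),hookBnear=(315,205,.195),hookAfar=(305,370,.195),hookAnear=(305,420,.195),hookA_crown=(293,348,.2),
 rail1=(302,50,.195),rail2=(285,590,.195),rail3=(297,270,.195),railAB=(293,330,.195),cupA=(288,330,.087),cupArimFar=(288,290,.087),cupAnear=(288,362,.087),footN1=(185,462,.012),footN2=(333,462,.012),mycup=(139,495,.052),mycupL=(109,495,.052),mycupR=(170,495,.052),myhook=(110,575,.16)).items():print(n,f(*a))
E
```

```text
Bfar [0.5585 0.1705 0.249 ]
Bnear [0.557 0.132 0.249]
Afar [0.5541 0.0717 0.249 ]
Anear [0.5525 0.034  0.249 ]
hookBfar [0.5767 0.1664 0.195 ]
hookBnear [0.5764 0.1396 0.195 ]
hookAfar [0.5711 0.0661 0.195 ]
hookAnear [0.5707 0.0421 0.195 ]
hookA_crown [0.5654 0.0783 0.2   ]
rail1 [0.5719 0.202  0.195 ]
rail2 [ 0.5598 -0.0462  0.195 ]
rail3 [0.5683 0.112  0.195 ]
railAB [0.5661 0.085  0.195 ]
cupA [0.5753 0.053  0.087 ]
cupArimFar [0.5758 0.077  0.087 ]
cupAnear [0.5749 0.0333 0.087 ]
footN1 [ 0.5076 -0.0641  0.012 ]
footN2 [ 0.6135 -0.0695  0.012 ]
mycup [ 0.4771 -0.0674  0.052 ]
mycupL [ 0.4571 -0.0664  0.052 ]
mycupR [ 0.4979 -0.0684  0.052 ]
myhook [ 0.47   -0.0566  0.16  ]
```

Neighbour A's hook is at y≈0.053 and B's at 0.152, so the place is at y≈0.1025, with the rail at x≈0.567. The regrasp point is (0.4555, −0.070).

{"api": "jog_arm", "payload": {"motion": [{"grip": 0.08,"x": -0.0138,"y": -0.0372,"z": 0,"turn": 0.005},{"grip": 0.08,"x": -0.0138,"y": -0.0372,"z": 0,"turn": 0},{"grip": 0.08,"x": -0.0138,"y": -0.0372,"z": 0,"turn": 0},{"grip": 0.08,"x": -0.0138,"y": -0.0372,"z": 0,"turn": 0},{"grip": 0.08,"x": -0.014,"y": -0.0374,"z": 0,"turn": 0}]}}

```text
time: 10.7
ee_pos: [0.4547, -0.0715, 0.3528]
orientation: [-180.0, -0.0, 87.4]
wrist_force: [0.9, -0.2, -0.6]
width: 0.934
finger_force: 0.0
```

{"api": "jog_arm", "payload": {"motion": [{"grip": 0.08,"x": 0,"y": 0,"z": -0.035,"turn": 0},{"grip": 0.08,"x": 0,"y": 0,"z": 0,"turn": 0},{"grip": 0.08,"x": 0,"y": 0,"z": 0,"turn": 0}]}}

```text
time: 11.0
ee_pos: [0.4556, -0.069, 0.3183]
orientation: [-179.9, 0.0, 87.5]
wrist_force: [0.7, -0.5, -0.7]
width: 0.937
finger_force: 0.0
```

```bash
python3 - <<'E'
from h import *
np.set_printoptions(precision=4,suppress=True)
s,c=wrist('w8.png');print(s['ee_pos'],s['orientation'])
for p in((.4555,-.07,.214),(.4555-.005,-.051,.214),(.4555+.005,-.089,.214),(.477,-.071,.052)):print(proj(c,p))
u,v=proj(c,(.4555,-.07,.214)).astype(int)
g=cv2.cvtColor(c['img'],cv2.COLOR_RGB2HSV).astype(int)
print('V cols at',u,'rows',v-32,'..'); print(g[v-32:v+33:2,u-2:u+3].mean(1).round().astype(int).tolist())
print('row',v); print(g[v-3:v+4,u-16:u+17].mean(0).round().astype(int).tolist())
# cup: low saturation circle
E
```

```text
[ 0.4556 -0.069   0.3183] [-179.9189    0.0045   87.497 ]
[314.3052 193.0824]
[308.3188 174.3757]
[320.0899 211.1592]
[328.4786 167.8359]
V cols at 314 rows 161 ..
[[15, 81, 98], [46, 73, 97], [45, 79, 91], [16, 114, 79], [16, 117, 79], [16, 119, 91], [16, 124, 129], [15, 123, 142], [16, 119, 143], [15, 123, 141], [15, 122, 143], [15, 124, 141], [15, 125, 139], [16, 123, 137], [15, 123, 133], [16, 121, 135], [16, 125, 139], [16, 124, 142], [16, 122, 140], [16, 125, 135], [16, 122, 137], [15, 122, 135], [15, 125, 137], [13, 69, 147], [133, 7, 194], [166, 6, 217], [158, 6, 219], [126, 4, 219], [165, 5, 220], [164, 7, 218], [122, 5, 218], [98, 3, 221], [164, 6, 217]]
row 193
[[15, 152, 201], [15, 154, 201], [15, 155, 202], [15, 153, 203], [15, 155, 201], [15, 153, 202], [15, 154, 203], [15, 154, 205], [15, 154, 204], [15, 153, 206], [15, 155, 201], [15, 147, 180], [15, 139, 143], [16, 127, 127], [16, 124, 132], [16, 125, 139], [16, 122, 142], [16, 124, 140], [16, 124, 138], [16, 122, 132], [15, 124, 124], [15, 131, 133], [15, 148, 166], [15, 152, 194], [15, 154, 204], [15, 152, 207], [15, 152, 204], [15, 154, 205], [14, 153, 203], [15, 153, 203], [15, 150, 202], [15, 153, 200], [15, 154, 200]]
```

Measured in the same camera, my grip appears at y≈−0.067 while the TCP grasp stands at −0.070. The relative shift to the place is therefore 0.169, which gives TCP y≈0.099 for hanging. Now I go down and grasp the broad faces.

{"api": "jog_arm", "payload": {"motion": [{"grip": 0.075,"x": 0,"y": -0.001,"z": -0.04,"turn": 0},{"grip": 0.075,"x": 0,"y": 0,"z": -0.04,"turn": 0},{"grip": 0.075,"x": 0,"y": 0,"z": -0.04,"turn": 0},{"grip": 0.075,"x": 0,"y": 0,"z": -0.022,"turn": 0},{"grip": 0.075,"x": 0,"y": 0,"z": 0,"turn": 0}]}}

```text
time: 11.55
ee_pos: [0.455, -0.0693, 0.1746]
orientation: [-179.7, 0.1, 87.7]
wrist_force: [0.3, -0.1, 0.9]
width: 0.873
finger_force: 0.0
```

```bash
python3 - <<'E'
from h import *
np.set_printoptions(precision=4,suppress=True)
s,c=wrist('w9.png');print(s['ee_pos'],s['orientation'],s['wrist_force'],s['width'])
g=cv2.cvtColor(c['img'],cv2.COLOR_RGB2HSV).astype(int)
for dy in(0,):
  for p in((.4555,-.07,.214),(.4505,-.051,.214),(.4605,-.089,.214)):print(proj(c,p))
u,v=proj(c,(.4555,-.065,.214)).astype(int)
print(v,u);print(g[v-2:v+3,u-130:u+130:4].mean(0)[:,1:].round().astype(int).tolist())
E
```

```text
[ 0.455  -0.0693  0.1746] [-179.741     0.0684   87.6541] [ 0.2816 -0.0864  0.8831] 0.8728841024422062
[314.9799 259.1108]
[303.4069 224.7739]
[325.8141 291.2556]
250 314
[[155, 197], [152, 199], [149, 186], [122, 93], [211, 69], [169, 70], [123, 148], [154, 185], [108, 142], [10, 72], [11, 72], [25, 35], [149, 18], [119, 17], [211, 106], [174, 153], [112, 188], [153, 202], [153, 199], [155, 202], [157, 203], [156, 200], [157, 199], [155, 196], [155, 198], [156, 194], [155, 194], [98, 192], [7, 217], [7, 215], [6, 207], [127, 112], [121, 134], [122, 138], [123, 136], [63, 119], [6, 214], [7, 212], [6, 211], [5, 210], [4, 210], [6, 211], [7, 211], [7, 210], [4, 210], [7, 209], [6, 209], [4, 210], [7, 209], [7, 210], [4, 208], [4, 203], [137, 15], [58, 23], [50, 31], [8, 71], [15, 73], [99, 132], [158, 184], [155, 199], [155, 194], [155, 196], [156, 203], [153, 199], [155, 193]]
```

{"api": "jog_arm", "payload": {"motion": [{"grip": 0.03,"x": 0,"y": 0,"z": 0.001,"turn": 0},{"grip": 0.018,"x": 0,"y": 0,"z": 0,"turn": 0},{"grip": 0.005,"x": 0,"y": 0,"z": 0,"turn": 0},{"grip": 0.005,"x": 0,"y": 0,"z": 0,"turn": 0},{"grip": 0.005,"x": 0,"y": 0,"z": 0,"turn": 0}], "newtons": 40}}

```text
time: 12.1
ee_pos: [0.4567, -0.0699, 0.1778]
orientation: [179.9, -0.0, 87.6]
wrist_force: [-0.5, -0.1, 5.4]
width: 0.096
finger_force: 39.1
```

{"api": "jog_arm", "payload": {"motion": [{"grip": 0.005,"x": 0,"y": 0,"z": 0,"turn": 0},{"grip": 0.005,"x": 0,"y": 0,"z": 0,"turn": 0}]}}

```text
time: 12.3
ee_pos: [0.4567, -0.0701, 0.1778]
orientation: [179.9, -0.0, 87.6]
wrist_force: [-1.0, 0.6, 5.5]
width: 0.09
finger_force: 39.1
```

Gripped by the broad faces. Now lift and carry to in front of the gap.

{"api": "jog_arm", "payload": {"motion": [{"grip": 0.005,"x": 0,"y": 0,"z": 0.01,"turn": 0},{"grip": 0.005,"x": 0,"y": 0,"z": 0.02,"turn": 0},{"grip": 0.005,"x": -0.005,"y": 0,"z": 0.03,"turn": -0.006},{"grip": 0.005,"x": -0.005,"y": 0.01,"z": 0.026,"turn": 0},{"grip": 0.005,"x": 0,"y": 0.02,"z": 0.01,"turn": 0}]}}

```text
time: 12.8
ee_pos: [0.4466, -0.0417, 0.2757]
orientation: [179.8, -0.0, 87.0]
wrist_force: [-0.0, -0.1, -1.9]
width: 0.091
finger_force: 39.0
```

{"api": "jog_arm", "payload": {"motion": [{"grip": 0.005,"x": 0,"y": 0.03,"z": 0,"turn": 0},{"grip": 0.005,"x": 0,"y": 0.03,"z": 0,"turn": 0},{"grip": 0.005,"x": 0,"y": 0.03,"z": 0,"turn": 0},{"grip": 0.005,"x": 0,"y": 0.03,"z": 0,"turn": 0},{"grip": 0.005,"x": 0,"y": 0.0195,"z": 0,"turn": 0}]}}

```text
time: 13.3
ee_pos: [0.4457, 0.1017, 0.2736]
orientation: [-180.0, -0.0, 87.4]
wrist_force: [0.6, 0.7, -1.7]
width: 0.091
finger_force: 39.0
```

{"api": "jog_arm", "payload": {"motion": [{"grip": 0.005,"x": 0,"y": 0,"z": 0,"turn": 0},{"grip": 0.005,"x": 0,"y": 0,"z": 0,"turn": 0}]}}

```text
time: 13.5
ee_pos: [0.446, 0.0989, 0.2734]
orientation: [-180.0, 0.0, 87.3]
wrist_force: [-1.0, -0.4, -0.5]
width: 0.092
finger_force: 39.0
```

```bash
python3 - <<'E'
from h import *
np.set_printoptions(precision=4,suppress=True)
s,c=wrist('w10.png');print(s['ee_pos'],s['orientation'],s['wrist_force'],s['width'])
b=snap('side','d10.png');a=snap('scene','s10.png')
for n,cc in(('side',b),('scene',a),('wrist',c)):
  print(n,[proj(cc,p).round(1).tolist() for p in((.4467,.099,.31),(.468,.099,.148),(.5533,.05,.249),(.5577,.15,.249),(.575,.05,.087),(.58,.15,.087))])
E
```

```text
[0.446  0.0989 0.2734] [-179.9928    0.0446   87.266 ] [-0.9736 -0.4194 -0.5015] 0.09224939801141335
side [[265.3, 138.6], [278.5, 177.7], [308.6, 165.7], [307.6, 138.1], [317.4, 201.3], [316.3, 174.7]]
scene [[269.3, 155.7], [280.4, 198.7], [310.8, 167.8], [292.0, 154.2], [317.6, 207.3], [300.2, 192.9]]
wrist [[315.6, 255.1], [335.0, 186.3], [457.3, 272.1], [476.0, 138.6], [415.1, 209.0], [422.8, 129.8]]
```

{"api": "jog_arm", "payload": {"motion": [{"grip": 0.005,"x": 0.025,"y": 0,"z": 0,"turn": 0},{"grip": 0.005,"x": 0.025,"y": 0,"z": 0,"turn": 0},{"grip": 0.005,"x": 0.025,"y": 0,"z": 0,"turn": 0},{"grip": 0.005,"x": 0.024,"y": 0,"z": 0,"turn": 0},{"grip": 0.005,"x": 0.01,"y": 0,"z": 0,"turn": 0}]}}

```text
time: 14.15
ee_pos: [0.557, 0.0982, 0.2731]
orientation: [179.9, 0.1, 87.1]
wrist_force: [0.3, -0.7, -1.2]
width: 0.089
finger_force: 39.1
```

{"api": "jog_arm", "payload": {"motion": [{"grip": 0.005,"x": 0,"y": 0,"z": 0,"turn": 0},{"grip": 0.005,"x": 0,"y": 0,"z": 0,"turn": 0}]}}

```text
time: 14.35
ee_pos: [0.5542, 0.0988, 0.273]
orientation: [-179.9, 0.0, 87.2]
wrist_force: [-0.1, 0.1, -1.9]
width: 0.091
finger_force: 39.1
```

```bash
python3 - <<'E'
from h import *
np.set_printoptions(precision=4,suppress=True)
s,c=wrist('w11.png');print(s['ee_pos'],s['orientation'],s['wrist_force'],s['width'])
np.savez('w11.npz',img=c['img'],mtx=c['mtx'],pose=c['pose'])
b=snap('side','d11.png');a=snap('scene','s11.png')
W=cv2.resize(c['img'][80:380,215:455],(480,600),interpolation=cv2.INTER_CUBIC)
A=cv2.resize(a['img'][140:230,260:356],(320,300),interpolation=cv2.INTER_CUBIC)
B=cv2.resize(b['img'][125:215,260:356],(320,300),interpolation=cv2.INTER_CUBIC)
cv2.imwrite('pics/m11.png',cv2.cvtColor(np.hstack([W,np.vstack([A,B])]),cv2.COLOR_RGB2BGR))
E
```

```text
[0.5542 0.0988 0.273 ] [-179.9296    0.0151   87.1918] [-0.1451  0.0755 -1.8828] 0.09076540147747574
```

View pics/m11.png

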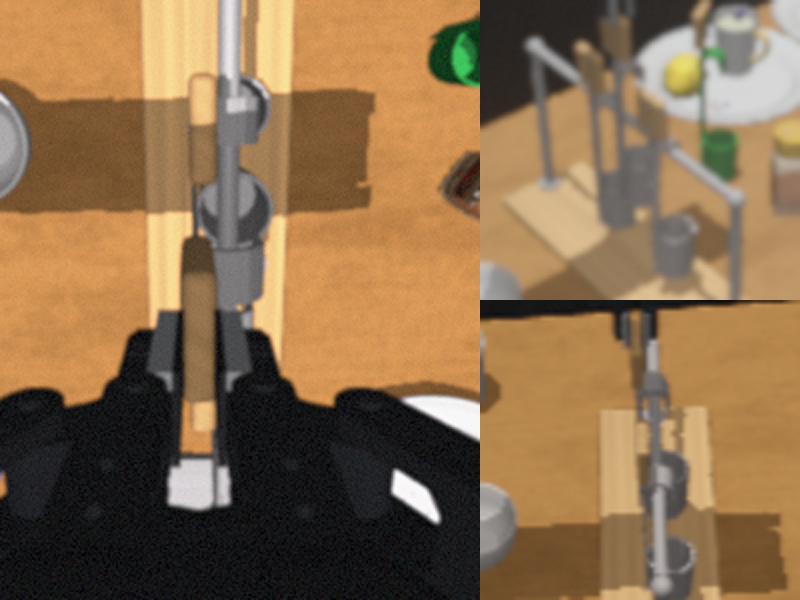

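The dipper's hook is over the rail and its cup passes under it. In the wrist half, B's grip is at v 75–180, my grip top at v 272–403, and the near end of A's grip at v≈432.

```bash
python3 - <<'E'
from h import *
np.set_printoptions(precision=4,suppress=True)
c=dict(np.load('w11.npz'))
f=lambda u,v,z:onplane(c,215+u/2,80+v/2,z)
for n,a in dict(Bfar=(202,76,.249),Bnear=(202,180,.249),Anear=(203,432,.249),Bhookf=(240,97,.195),Bhookn=(240,143,.195),mygripf=(200,272,.309),mygripn=(200,403,.309),myhookf=(240,241,.255),myhookn=(240,305,.255),mycup=(235,207,.147),mycupN=(235,243,.147),mycupF=(235,172,.147),railN=(237,60,.195),railmid=(228,180,.195)).items():print(n,f(*a))
# finer profiles
g=cv2.cvtColor(c['img'],cv2.COLOR_RGB2HSV).astype(int)
print('u=316 col rows110-180',g[110:182:2,314:318].mean(1)[:,1:].round().astype(int).tolist())
print('rows 196-300',g[196:304:2,313:317].mean(1)[:,1:].round().astype(int).tolist())
E
```

```text
Bfar [0.5588 0.1685 0.249 ]
Bnear [0.5571 0.1339 0.249 ]
Anear [0.5528 0.0345 0.249 ]
Bhookf [0.5748 0.1596 0.195 ]
Bhookn [0.5742 0.1403 0.195 ]
mygripf [0.5557 0.1202 0.309 ]
mygripn [0.5539 0.083  0.309 ]
myhookf [0.5693 0.113  0.255 ]
myhookn [0.5685 0.0893 0.255 ]
mycup [0.5736 0.1019 0.147 ]
mycupN [0.573  0.0822 0.147 ]
mycupF [0.5742 0.1205 0.147 ]
railN [0.574  0.1747 0.195 ]
railmid [0.5684 0.1245 0.195 ]
u=316 col rows110-180 [[111, 244], [112, 244], [110, 245], [124, 215], [123, 210], [115, 238], [110, 244], [112, 243], [111, 242], [112, 242], [113, 242], [111, 244], [110, 244], [112, 242], [113, 240], [115, 239], [123, 194], [124, 145], [122, 144], [122, 150], [124, 153], [122, 155], [122, 154], [123, 149], [118, 150], [121, 151], [124, 150], [123, 148], [123, 148], [122, 150], [124, 142], [96, 112], [48, 109], [27, 124], [14, 130], [10, 120]]
rows 196-300 [[99, 184], [116, 112], [128, 82], [119, 82], [120, 82], [121, 83], [114, 86], [127, 82], [118, 82], [122, 87], [123, 108], [120, 133], [118, 145], [124, 152], [122, 154], [118, 154], [123, 150], [122, 152], [123, 147], [124, 151], [123, 153], [121, 153], [122, 152], [120, 150], [124, 148], [125, 143], [123, 142], [121, 143], [126, 142], [121, 146], [123, 148], [122, 153], [122, 152], [120, 152], [122, 147], [118, 148], [121, 149], [122, 148], [122, 146], [122, 148], [120, 147], [120, 147], [124, 159], [120, 232], [115, 237], [115, 238], [117, 236], [114, 236], [114, 238], [116, 234], [145, 208], [154, 209], [155, 210], [155, 211]]
```

My dipper is at y≈0.1014 and the middle of the gap is at 0.102, so a 0.5 mm correction is enough. Lowering.

{"api": "jog_arm", "payload": {"motion": [{"grip": 0.005,"x": 0.001,"y": 0.0005,"z": -0.008,"turn": 0},{"grip": 0.005,"x": 0,"y": 0,"z": -0.012,"turn": 0},{"grip": 0.005,"x": 0,"y": 0,"z": -0.012,"turn": 0},{"grip": 0.005,"x": 0,"y": 0,"z": -0.012,"turn": 0},{"grip": 0.005,"x": 0,"y": 0,"z": 0,"turn": 0}]}}

```text
time: 15.0
ee_pos: [0.5546, 0.0998, 0.2268]
orientation: [-179.8, 0.1, 87.3]
wrist_force: [-0.3, 0.2, -1.8]
width: 0.091
finger_force: 39.1
```

{"api": "jog_arm", "payload": {"motion": [{"grip": 0.005,"x": 0,"y": 0,"z": -0.006,"turn": 0},{"grip": 0.005,"x": 0,"y": 0,"z": -0.004,"turn": 0},{"grip": 0.005,"x": 0,"y": 0,"z": 0,"turn": 0}]}}

```text
time: 15.3
ee_pos: [0.556, 0.0999, 0.2188]
orientation: [-180.0, 0.0, 87.2]
wrist_force: [-0.9, 0.6, -1.4]
width: 0.09
finger_force: 39.1
```

{"api": "jog_arm", "payload": {"motion": [{"grip": 0.005,"x": 0,"y": 0,"z": -0.003,"turn": 0},{"grip": 0.005,"x": 0,"y": 0,"z": 0,"turn": 0}]}}

```text
time: 15.5
ee_pos: [0.5562, 0.1, 0.2161]
orientation: [180.0, -0.0, 87.3]
wrist_force: [0.9, -0.8, -1.9]
width: 0.092
finger_force: 39.1
```

{"api": "jog_arm", "payload": {"motion": [{"grip": 0.005,"x": 0,"y": 0,"z": -0.002,"turn": 0},{"grip": 0.005,"x": 0,"y": 0,"z": 0,"turn": 0}]}}

```text
time: 15.7
ee_pos: [0.5561, 0.1, 0.2141]
orientation: [-180.0, 0.0, 87.3]
wrist_force: [0.2, -0.2, -1.9]
width: 0.093
finger_force: 39.1
```

{"api": "jog_arm", "payload": {"motion": [{"grip": 0.005,"x": 0,"y": 0,"z": -0.0015,"turn": 0},{"grip": 0.005,"x": 0,"y": 0,"z": 0,"turn": 0}]}}

```text
time: 15.9
ee_pos: [0.5563, 0.1, 0.2128]
orientation: [180.0, -0.0, 87.3]
wrist_force: [-0.6, -0.3, -1.0]
width: 0.09
finger_force: 39.2
```

```bash
python3 - <<'E'
from h import *
np.set_printoptions(precision=4,suppress=True)
s,c=wrist('w12.png');print(s['ee_pos'],s['orientation'],s['wrist_force'],s['width'])
a=snap('scene','s12.png');b=snap('side','d12.png')
o=cv2.imread('pics/w11.png');
np.savez('w12.npz',img=c['img'],mtx=c['mtx'],pose=c['pose'])
E
```

```text
[0.5563 0.1    0.2128] [179.9914  -0.0055  87.2539] [-0.6465 -0.3255 -1.0368] 0.08961769912605021
```

{"api": "jog_arm", "payload": {"motion": [{"grip": 0.005,"x": 0,"y": 0,"z": -0.001,"turn": 0},{"grip": 0.005,"x": 0,"y": 0,"z": 0,"turn": 0}]}}

```text
time: 16.25
ee_pos: [0.5567, 0.1, 0.2127]
orientation: [179.9, -0.0, 87.2]
wrist_force: [-2.0, -0.2, 6.9]
width: 0.087
finger_force: 40.2
```

{"api": "jog_arm", "payload": {"motion": [{"grip": 0.005,"x": 0,"y": 0,"z": -0.001,"turn": 0},{"grip": 0.005,"x": 0,"y": 0,"z": 0,"turn": 0}]}}

```text
time: 16.45
ee_pos: [0.5572, 0.0999, 0.2126]
orientation: [179.9, -0.1, 87.2]
wrist_force: [-3.7, 0.6, 13.9]
width: 0.087
finger_force: 41.1
```

Seated on the rail. Relieve the pressure and open slowly.

{"api": "jog_arm", "payload": {"motion": [{"grip": 0.005,"x": 0,"y": 0,"z": 0.0015,"turn": 0},{"grip": 0.005,"x": 0,"y": 0,"z": 0,"turn": 0},{"grip": 0.012,"x": 0,"y": 0,"z": 0,"turn": 0},{"grip": 0.016,"x": 0,"y": 0,"z": 0,"turn": 0},{"grip": 0.02,"x": 0,"y": 0,"z": 0,"turn": 0}], "newtons": 20}}

```text
time: 16.95
ee_pos: [0.5561, 0.0999, 0.212]
orientation: [-180.0, 0.0, 87.3]
wrist_force: [0.8, 0.1, 0.2]
width: 0.235
finger_force: 0.0
```

{"api": "jog_arm", "payload": {"motion": [{"grip": 0.025,"x": 0,"y": 0,"z": 0,"turn": 0},{"grip": 0.03,"x": 0,"y": 0,"z": 0,"turn": 0},{"grip": 0.035,"x": 0,"y": 0,"z": 0,"turn": 0},{"grip": 0.04,"x": 0,"y": 0,"z": 0,"turn": 0},{"grip": 0.045,"x": 0,"y": 0,"z": 0,"turn": 0}]}}

```text
time: 17.45
ee_pos: [0.5562, 0.0999, 0.2122]
orientation: [180.0, 0.0, 87.2]
wrist_force: [-0.8, 0.1, 0.2]
width: 0.523
finger_force: 0.0
```

```bash
python3 - <<'E'
from h import *
np.set_printoptions(precision=4,suppress=True)
s,c=wrist('w13.png');print(s['ee_pos'],s['orientation'],s['wrist_force'],s['width'])
g=cv2.cvtColor(c['img'],cv2.COLOR_RGB2HSV).astype(int)
print([proj(c,p).round(1).tolist() for p in((.556,.1,.249),(.556,.119,.249),(.556,.081,.249))])
u,v=proj(c,(.556,.105,.249)).astype(int)
print(v,u,g[v-1:v+2,u-70:u+71:3].mean(0)[:,1:].round().astype(int).tolist())
E
```

```text
[0.5562 0.0999 0.2122] [179.9967   0.0011  87.2494] [-0.8105  0.0777  0.2021] 0.5233829432798376
[[313.9, 255.4], [312.1, 221.1], [315.7, 287.5]]
246 313 [[156, 185], [148, 126], [136, 116], [64, 106], [12, 79], [6, 76], [11, 72], [79, 22], [103, 14], [144, 81], [154, 207], [155, 204], [153, 205], [152, 205], [115, 242], [104, 249], [111, 243], [108, 247], [100, 250], [103, 249], [111, 246], [118, 223], [122, 121], [121, 140], [125, 146], [121, 150], [121, 146], [118, 123], [7, 124], [9, 128], [9, 122], [31, 124], [67, 144], [100, 183], [107, 249], [104, 248], [106, 247], [110, 246], [125, 233], [81, 16], [58, 21], [18, 51], [13, 78], [9, 81], [20, 85], [117, 128], [150, 122]]
```

Free between the open fingers. Going straight up.

{"api": "jog_arm", "payload": {"motion": [{"grip": 0.045,"x": 0,"y": 0,"z": 0.01,"turn": 0},{"grip": 0.045,"x": 0,"y": 0,"z": 0.025,"turn": 0},{"grip": 0.045,"x": 0,"y": 0,"z": 0.035,"turn": 0},{"grip": 0.045,"x": 0,"y": 0,"z": 0.04,"turn": 0},{"grip": 0.045,"x": 0,"y": 0,"z": 0.03,"turn": 0}]}}

```text
time: 18.0
ee_pos: [0.5568, 0.0995, 0.3554]
orientation: [179.9, -0.0, 87.2]
wrist_force: [1.3, 1.1, -0.3]
width: 0.527
finger_force: 0.0
```

{"api": "jog_arm", "payload": {"motion": [{"grip": 0.045,"x": -0.02,"y": 0,"z": 0.02,"turn": 0},{"grip": 0.045,"x": -0.02,"y": 0,"z": 0,"turn": 0},{"grip": 0.045,"x": -0.02,"y": 0,"z": 0,"turn": 0},{"grip": 0.045,"x": 0,"y": 0,"z": 0,"turn": 0},{"grip": 0.045,"x": 0,"y": 0,"z": 0,"turn": 0}]}}

```text
time: 18.5
ee_pos: [0.4965, 0.1001, 0.3729]
orientation: [179.9, -0.1, 87.3]
wrist_force: [-0.0, 0.4, -1.2]
width: 0.528
finger_force: 0.0
```

```bash
python3 - <<'E'
from h import *
np.set_printoptions(precision=4,suppress=True)
s,c=wrist('w14.png');print(s['ee_pos'],s['orientation'],s['wrist_force'])
g=cv2.cvtColor(c['img'],cv2.COLOR_RGB2HSV).astype(int)
# sample S,V along the line of grip tops (rack-parallel) at z=.249
for y in np.arange(.02,.185,.003):
    x=.5555+(y-.102)*.0488
    u,v=proj(c,(x,y,.249)).round().astype(int)
    print(round(y,3),g[v,u-1:u+2].mean(0).round().astype(int).tolist(),end=' ')
E
```

```text
[0.4965 0.1001 0.3729] [179.943   -0.0695  87.2791] [-0.0112  0.3963 -1.2272]
0.02 [91, 67, 18] 0.023 [91, 57, 21] 0.026 [86, 18, 42] 0.029 [107, 19, 55] 0.032 [108, 16, 68] 0.035 [108, 14, 73] 0.038 [105, 18, 75] 0.041 [7, 20, 82] 0.044 [16, 121, 231] 0.047 [18, 115, 238] 0.05 [17, 115, 235] 0.053 [17, 119, 229] 0.056 [17, 118, 232] 0.059 [18, 115, 238] 0.062 [15, 123, 221] 0.065 [16, 120, 145] 0.068 [16, 121, 145] 0.071 [16, 127, 124] 0.074 [13, 78, 96] 0.077 [65, 40, 104] 0.08 [103, 9, 112] 0.083 [114, 11, 116] 0.086 [16, 122, 138] 0.089 [15, 122, 137] 0.092 [15, 119, 146] 0.095 [15, 121, 142] 0.098 [16, 123, 143] 0.101 [16, 127, 138] 0.104 [16, 121, 135] 0.107 [16, 118, 135] 0.11 [16, 124, 140] 0.113 [16, 126, 143] 0.116 [16, 124, 146] 0.119 [15, 122, 136] 0.122 [13, 98, 90] 0.125 [8, 26, 114] 0.128 [150, 9, 124] 0.131 [112, 6, 127] 0.134 [15, 120, 136] 0.137 [16, 124, 144] 0.14 [16, 120, 146] 0.143 [16, 126, 145] 0.146 [15, 124, 151] 0.149 [16, 124, 147] 0.152 [16, 119, 138] 0.155 [16, 123, 197] 0.158 [18, 115, 239] 0.161 [18, 113, 239] 0.164 [18, 116, 239] 0.167 [17, 119, 232] 0.17 [4, 14, 200] 0.173 [156, 4, 222] 0.176 [155, 6, 220] 0.179 [168, 5, 216] 0.182 [157, 5, 205]
```

All three grips hang evenly: A ends at y 0.072, mine spans 0.085–0.121 and B starts at 0.1325. The neighbours have not moved, so I am handing in.

```bash
python3 -c "
from workcell import manip
print(manip.sign_off())"
```

```text
the job is handed in; nothing more can be done
None
```

The dipper hangs by its hook midway between the two neighbours, which have not moved, after being stood on the bare table and regripped by its broad faces; I handed the job in at about 18.6 s with the gripper clear.

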